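# Push the fuse carrier home in the slotted test jig

## Robot

A 6-joint arm with a two-finger parallel gripper is mounted at the origin on the work surface. World frame = base frame: x ahead of the robot, y to its left, z up, the work surface at z = 0. Lengths are in mm, angles in rad, forces in N, time in s.
With the tool pointing down it reaches from about 325 to 1000 mm from the base axis. Payload 5.1 kg.
Tool frame: the origin (TCP) lies midway between the tips of the shut fingers; the grasp point (between the pads) lies 19 mm behind it (grip_depth is the distance from the TCP to the grasp point, in mm); z points along the fingers, y is the direction in which the jaws open and shut (so a half turn about z gives the same grasp; the last joint's range is limited). The gripper opens to 85 mm and grips with 20 to 120 N. Pads are 22 mm wide; open, the fingers measure 114 mm over their backs; the gripper's body (76 mm by 85 mm) begins 54 mm behind the grasp point. The pads swing forward as they close: fully open they stand 13 mm farther back than shut.
Start: joints at [1.117, 0.124, 1.65, -0, 1.367, -0.083], TCP at [235.554, 605.804, 231.322] pointing down, gripper open.
Joint ranges: [-2.61, 2.61], [-1.02, 2.33], [0.03, 2.71], [-1.35, 4.49], [0.32, 2.68], [-2.91, 2.91]. Speed limits (rad/s): [2.57, 2.57, 3.14, 3.14, 3.14, 3.14].

## Interface

Orientations are given as a unit quaternion [w, x, y, z].
In Python, from workcell import * gives the robot as it stands. The module is installed in compiled form; this text tells all that it offers.
- The arm moves only by the tool arm_command, never from a script. Its argument "rows" is a list of rows, each a list of 3 entries, a list of its own where there are three numbers: the shift along the tool's x, y, z as a fraction of full scale, then the turn, a rotation vector about the tool's x, y, z as a fraction of full scale, then the finger opening in mm, from 0 to 85.4. In form: [[[x, y, z], [ax, ay, az], claw], ...]. A call has 1 to 5 rows; each row is the pose to reach, as a shift and turn from the pose commanded when the call began, along the tool's axes at that moment, turning the shorter way round; what a row does not reach only later rows make up. Full scale, the value 1, is 150 mm for a shift and 180 degrees for a turn. A row lasts 1/12 s, in which the tool goes at most 41.7 mm and 7.16 degrees, less where a joint would pass 70% of its speed; a pose out of reach is approached as far as the arm can. A call with a number of a shift or a turn outside -1 to 1 is refused whole. A call with a gripper value outside its range is refused whole. The fingers move at their own pace and stop on an object; "grip_force" is the grip in N (left out, the last holds). Time passes only in rows, so rows that repeat a pose let the fingers close. It gives the time, the measured TCP pose, the force and the opening at its end, in the units of the state.
- state(): the state, without advancing time (a new reading comes with each control period).
- grab_frame(name): name is "scene" or "top" or "wrist"; returns a dict with "img" (480x640x3 uint8, blue, green, red), "fx", "fy", "cx", "cy" (pixels), "R" (3x3) and "t" (3): a world point X has camera coordinates R X + t; the wrist camera has in their place "T_tool_cam" (4x4, takes a point from camera to tool coordinates, whose origin is the TCP and whose axes are the flange's). Camera axes: x right, y down, z forward; pixel columns grow to the right and rows downward; lengths in mm; the calibration is good to about 2 mm. The wrist camera is an equidistant fisheye: a pixel r from the principal point sees the ray r / f radians off the axis. A picture is of the moment at which its call begins: read the wrist's pose just before it. There is no depth.
- close_job(): hands the job in, once; it reports no verdict.
The state is a dict: "clock": time; "joint_pos": joint angles; "qd": joint speeds; "joint_torque": joint torques, N m; "tcp_pos": TCP position; "tcp_rot": TCP orientation; "ft_force": force on the tool from outside, world axes, zero at the start; "moment": the same for the moment, N m; "width": finger opening in mm.
Only numpy, scipy, OpenCV 4.12 (cv2) and the standard library are available. Lean on these libraries where they do the work, as an engineer would, in place of code of your own. Each camera call takes 0.05 s, during which the arm holds its last target.

## Task

Push the white fuse carrier along the bench, without lifting or tipping it, into the open end of the slotted jig so that its flange runs under the plate and the barrel rides past the side spring plunger, until it is fully home: the copper contact pin pushed back level with the stop block. Push firmly but do not ram it, feel for the stop (it has been clamped at an unknown depth), and then let go, leaving the carrier held there and everything else on the bench alone.

Things in the scene. Friction and masses are not known exactly. Their poses are not given: they have to be found in the camera images.
- carrier: Fuse carrier to be seated, about 0.55 kg, loose on the bench: white ceramic barrel 76 mm in diameter, 10 to 90 mm above the bench (too wide to grasp), on a round grey flange 100 mm in diameter, 10 mm thick. A small cap and stud on top reach 102 mm. Origin: centre of the flange's underside; z up; round, so yaw does not matter.
- jig: Test jig fixed to the bench; place and yaw vary. Origin: on the bench, on the slot's centre line. Its x axis is the push-in direction (the slot opens to -x), z up. Aluminium plate from x = -80 to 110 mm, y = -75 to 75, underside 13 and top 23 mm above the bench; slot 79 mm wide centred on y = 0. Under it the flange runs on the bench between rails 110 mm apart (from x = -30).
- mouth (a point): On the slot's centre line at the plate's top, jig x = -80 mm, z = 23 mm: the parallel slot starts here. Two horns at plate height flare the mouth outward from 79 mm wide here to 116 mm wide at jig x = -115 mm; their outer corners reach jig y = +-70 mm.
- fence (a point): Mid-top of the blue fence on the plate along the slot's -y side (jig x = 25, y = -44.5, z = 36 mm): 170 mm long, 10 mm thick, its inner face flush with the slot's edge, top 36 mm above the bench. Nothing on the jig is higher than 40 mm except the stop block (57 mm) and the carrier.
- plunger (a joint): Brass side spring plunger, round nose radius 6 mm, 30 mm above the bench, at jig x = -8 mm + s (s: see tail), projecting 8 mm into the slot from +y; its yellow block is 38 mm high. Value in m: 0 at rest, grows as pushed outward, about 0.005 as the barrel's widest part passes, 0.003 to 0.004 at home. Preload 3 N, 0.5 N/mm. Passing it takes a push of 6 to 13 N; then it presses the carrier home.
- tail (a joint): Copper spring pin, 40 mm above the bench, 9 mm out of the stop block's rigid face towards the mouth. Value in m: 0 at rest, about 0.009 at home (carrier on the face); soft, 0.3 to 1 N. Stop and plunger sit on one grey carriage clamped at an unreported setting s, 0 to 18 mm: face at jig x = 43 mm + s, home of the carrier's centre x = 5 mm + s. Barrel meets pin 4 mm past the plunger.
- cracked_a: Bystander: cracked grey fuse carrier lying flat, 110 x 40 x 34 mm, origin at the centre of its underside.
- cracked_b: Bystander: a second cracked grey fuse carrier, same size and origin.
- end_cap: Bystander: nickel end cap, 44 mm diameter, 30 mm high, origin at the centre of its underside.
- spring_clip: Bystander: steel spring clip, 70 x 24 x 37 mm, origin at the centre of its underside.
- lens: Bystander: green glass indicator lens, 40 mm diameter, 27 mm high, origin at the centre of its underside.
- driver: Bystander: screwdriver, 200 mm long, lying on the bench.
Things that resemble listed ones, but are neither listed nor needed, are in the scene too. Of the things that look like the carrier, the larger one is meant.

How it is judged:
By the outcome, as a careful person would: the job done as asked, in the order asked, and still so for the second after the job is handed in, with the robot touching nothing.
It also fails if it takes over 51 s, if anything falls off the work surface, if the arm or the gripper's body presses on something with over 40 N, if the wrist force passes 120 N, or if a joint passes its speed limit or range.

## Working session

There is one attempt and no reset: what is moved stays moved. The work goes in short steps, Python scripts to look and compute and a tool call to move; the robot and the scene stay as the last step left them, time stands still between calls to the robot, and variables do not carry over. Pictures are saved under pics/ and viewed, and the job is handed in when it is done.

Besides the shell and the picture viewer there is one more tool, called after ">>>" in YAML: its name, and indented under it one key for each argument. arm_command: Moves the arm, as the interface text tells. Its arguments: {"type":"object","properties":{"rows":{"type":"array"},"grip_force":{"type":"number"}},"required":["rows"]}

```bash
mkdir -p pics
cat > h.py <<'E'
from workcell import *
import numpy as np, cv2
def ray(f,u,v,z):
    R=np.array(f["R"]);t=np.array(f["t"]).ravel()
    d=R.T@np.array([(u-f["cx"])/f["fx"],(v-f["cy"])/f["fy"],1]); c=-R.T@t
    return c+d*(z-c[2])/d[2]
def proj(f,X):
    p=np.array(f["R"])@np.array(X)+np.array(f["t"]).ravel()
    return p[0]/p[2]*f["fx"]+f["cx"],p[1]/p[2]*f["fy"]+f["cy"]
E
python3 - <<'E'
from h import *
import pickle
print(state())
for n in("scene","top"):
    f=grab_frame(n); cv2.imwrite(f"pics/{n}0.png",f["img"]); pickle.dump(f,open(n+"0.pkl","wb"))
    R=np.array(f["R"]);print(n,-R.T@np.array(f["t"]).ravel(),R.round(2).tolist(),f["fx"])
E
```

```text
{'clock': 0.0, 'joint_pos': array([ 1.11739174e+00,  1.24483994e-01,  1.65168984e+00,  3.51491328e-05,
        1.36751015e+00, -8.26002386e-02]), 'qd': array([-7.15143416e-04, -9.70004274e-05,  3.30694839e-04, -5.47191499e-04,
        1.55983346e-03, -4.80579719e-04]), 'joint_torque': array([ 1.28767533e-04, -4.23631310e+01, -3.65446901e+01, -1.35104765e-04,
        7.20841184e-03, -2.06684956e-05]), 'tcp_pos': array([235.28322318, 605.25703947, 230.05732492]), 'tcp_rot': array([-2.93492788e-04,  1.84345234e-01,  9.82860998e-01, -1.00378003e-03]), 'ft_force': array([-0.56828236,  0.25541851, -0.34918536]), 'moment': array([-0.00915117, -0.02727205, -0.0099579 ]), 'width': 85.23788334880136}
scene [1390.83112855  218.8837027   657.39254597] [[-0.11, 0.99, -0.0], [0.58, 0.06, -0.81], [-0.81, -0.09, -0.58]] 512.8485552936706
top [405.07372477 127.16084571 891.68076962] [[0.03, -1.0, -0.0], [-0.98, -0.03, -0.21], [0.21, 0.01, -0.98]] 460.5499237817362
```

View pics/top0.png

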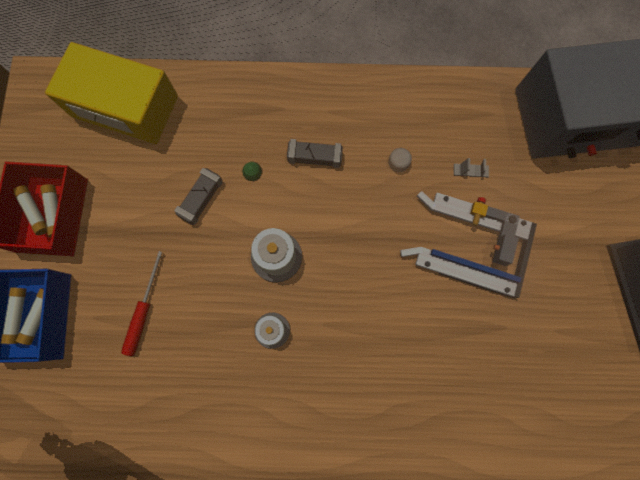

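View pics/scene0.png

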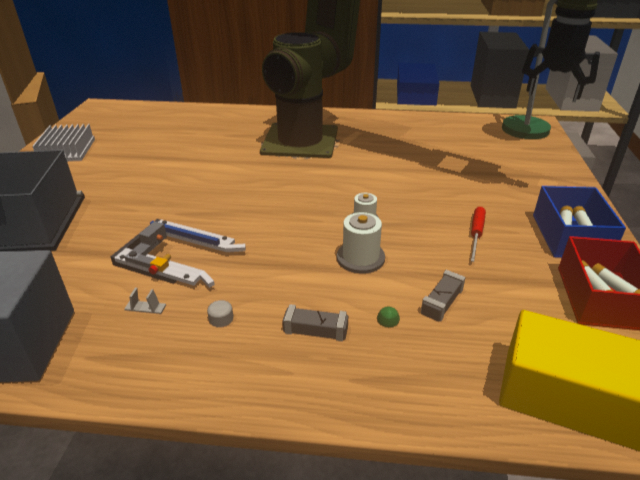

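The top view shows two carrier look-alikes: the large one at (275,254), with a flange, and a small one at (270,331). The larger one is meant. The jig is at about (470,245), with its mouth facing left (+y). I'll enlarge both.

Run:
```python
from h import *
im=cv2.imread("pics/top0.png")
cv2.imwrite("pics/cj.png",cv2.resize(im[180:310,395:545],None,fx=5,fy=4.6,interpolation=cv2.INTER_CUBIC)[:598])
c=im[220:360,230:320]
cv2.imwrite("pics/cc.png",cv2.resize(c,None,fx=4,fy=4,interpolation=cv2.INTER_CUBIC))
```

```text
(no output)
```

View pics/cj.png

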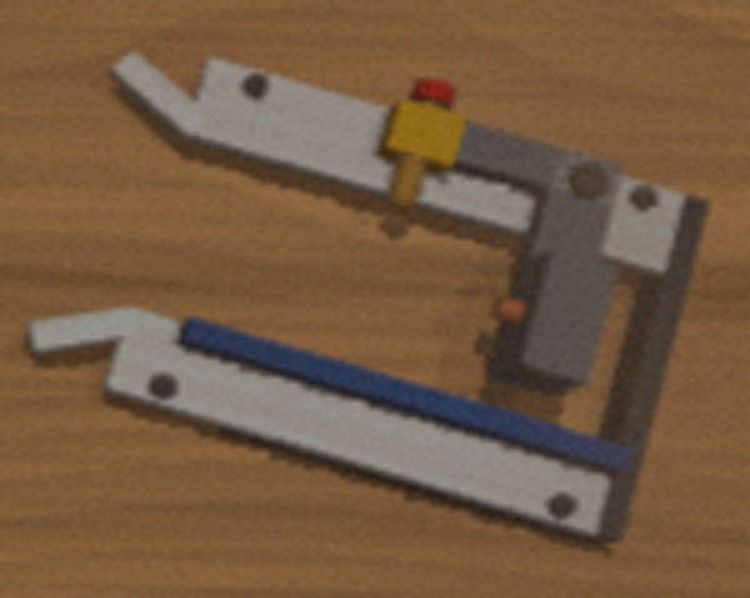

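View pics/cc.png

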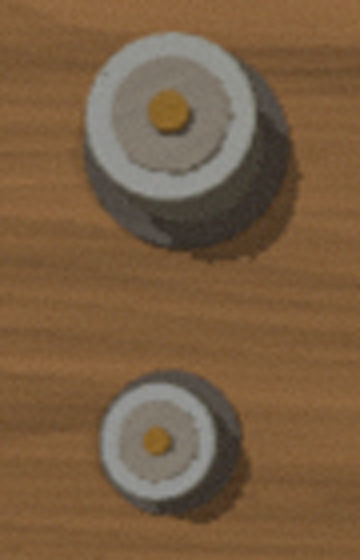

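```bash
cat > fit.py <<'E'
from h import *
import pickle
from scipy.optimize import least_squares
f=pickle.load(open("top0.pkl","rb"))
P=[(-80,75,23,207,62),(-80,-75,23,108,390),(-60,-39.5,36,190,320),(-60,-49.5,36,182,342),(110,-39.5,36,632,447),(110,-49.5,36,627,468),(-80,39.5,23,190,135),(110,-75,23,605,537),(110,75,23,690,200)]
def res(p,full=False):
    o=[]
    for x,y,z,u,v in P:
        c,s=np.cos(p[2]),np.sin(p[2])
        a=proj(f,(p[0]+c*x-s*y,p[1]+s*x+c*y,z)); o+= [a[0]-(395+u/5),a[1]-(180+v/4.6)]
    return np.array(o)
b=[ray(f,395+u/5,180+v/4.6,23)[:2].round(1) for *_,u,v in P];print(b)
r=least_squares(res,[400,-150,-1.7],loss="soft_l1");print(r.x,res(r.x).reshape(-1,2).round(1).tolist())
print("top disc",ray(f,272.5,249.2,90),"stud",ray(f,272.2,247.5,102))
for n,uv in dict(small=(269,330),ea=(315,153),eb=(198,196),lens=(252,171),cap=(400,160)).items(): print(n,ray(f,*uv,25).round())
E
python3 fit.py
```

```text
[array([ 678. , -103.7]), array([535.8, -62.1]), array([565.9, -94. ]), array([556.6, -90.7]), array([ 517.4, -259. ]), array([ 508.7, -256.6]), array([645.6, -96.2]), array([ 480.4, -246.5]), array([ 622.3, -288.5])]
[ 584.33631258 -160.13301189   23.26998938] [[0.7, -0.5], [-0.1, 0.1], [0.3, -0.1], [0.5, 0.1], [0.5, 0.5], [0.3, 1.0], [-0.7, 0.2], [-1.4, -0.3], [-0.8, -1.1]]
top disc [546.68212313 206.39881603  90.        ] stud [547.55419952 205.87389401 102.        ]
small [407. 212.  25.]
ea [756. 137.  25.]
eb [660. 364.  25.]
lens [714. 261.  25.]
cap [745. -33.  25.]
```

Run:
```python
from h import *
im=cv2.imread("pics/scene0.png")
cv2.imwrite("pics/s1.png",cv2.resize(im[200:310,95:255],None,fx=5,fy=5,interpolation=cv2.INTER_CUBIC))
cv2.imwrite("pics/s2.png",cv2.resize(im[185:280,320:410],None,fx=6,fy=6,interpolation=cv2.INTER_CUBIC))
```

```text
(no output)
```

View pics/s1.png

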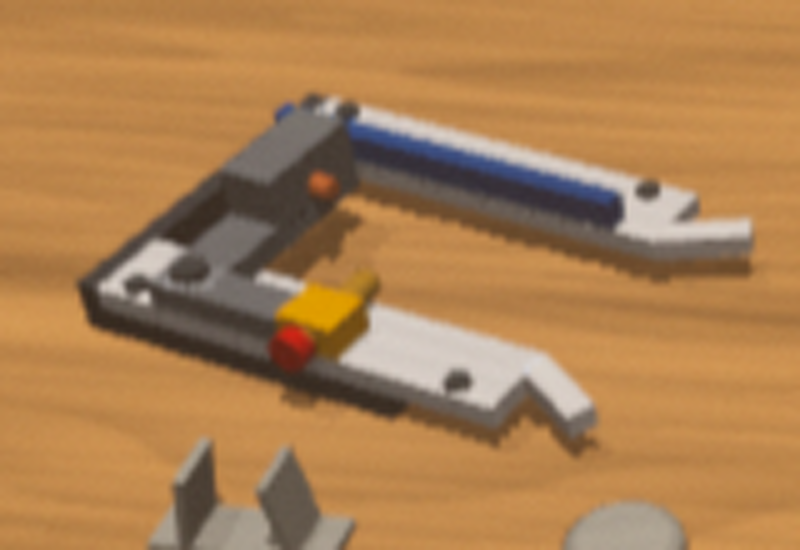

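View pics/s2.png

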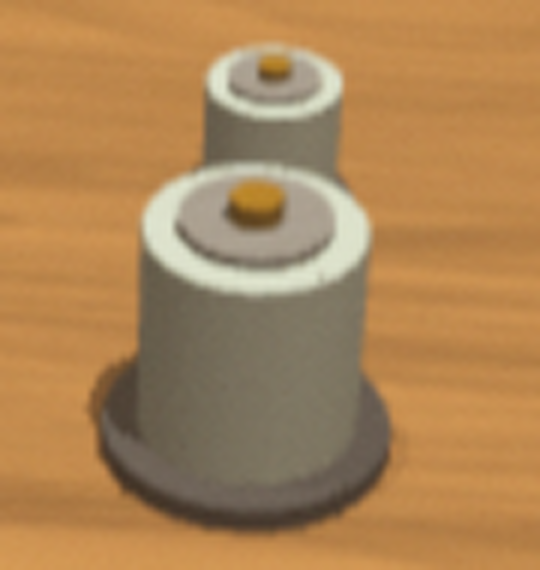

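```bash
cat >> fit.py <<'E'
print("----")
g=pickle.load(open("scene0.pkl","rb"))
Q=[(-80,-75,23,697,200),(-60,-39.5,36,622,200),(-80,75,23,497,413),(-80,39.5,23,543,352),(110,75,23,82,285)]
def T(p,x,y,z):
    c,s=np.cos(p[2]),np.sin(p[2]); return (p[0]+c*x-s*y,p[1]+s*x+c*y,z)
def r2(p):
    o=[]
    for x,y,z,u,v in Q:
        a=proj(g,T(p,x,y,z)); o+=[a[0]-(95+u/5),a[1]-(200+v/5)]
    return np.array(o)
print(r2(r.x).reshape(-1,2).round(1).tolist())
q=least_squares(lambda p:np.r_[res(p),r2(p)],r.x,loss="soft_l1").x;q[2]=(q[2]+np.pi)%(2*np.pi)-np.pi
print("joint",q,r2(q).reshape(-1,2).round(1).tolist(),res(q).reshape(-1,2).round(1).tolist())
print("scene stud",ray(g,362.8,218.3,102), "scene disc",ray(g,320+256/6,185+228/6,90))
c,s=np.cos(q[2]),np.sin(q[2])
J=lambda X:(np.array([[c,s],[-s,c]])@(np.array(X)[:2]-q[:2])).round(1)
print("carrier in jig",J(ray(f,272.2,247.5,102)),J(ray(g,362.8,218.3,102)))
print("pin tip top",J(ray(f,395+500/5,180+308/4.6,40)),"scene",J(ray(g,95+330/5,200+185/5,40)))
print("plunger tip top",J(ray(f,395+403/5,180+205/4.6,30)),"scene",J(ray(g,95+372/5,200+280/5,30)))
print("block top corner",J(ray(f,395+545/5,180+255/4.6,57)),J(ray(f,395+525/5,180+370/4.6,57)))
E
python3 fit.py|sed 1,/----/d
```

```text
[[1.3, -1.5], [-1.7, 0.5], [0.4, -1.4], [1.7, -0.2], [4.2, 0.4]]
joint [ 584.60797953 -160.65723756   -1.8661345 ] [[1.0, -1.3], [-2.0, 0.6], [-0.1, -1.3], [1.3, -0.1], [3.9, 0.4]] [[1.1, -0.8], [0.1, -0.2], [0.6, -0.4], [0.8, -0.2], [0.6, 0.5], [0.4, 1.1], [-0.3, -0.0], [-1.3, -0.3], [-0.5, -1.0]]
scene stud [550.02001175 204.27074687 102.        ] scene disc [548.66779323 204.44916626  90.        ]
carrier in jig [-339.9 -142.1] [-339.1 -139.3]
pin tip top [47.3  0. ] scene [51.4 -0.5]
plunger tip top [ 4.9 33.8] scene [ 5.3 35.8]
block top corner [52.5 21.3] [ 56.5 -26.6]
```

```bash
cat >> h.py <<'E'
from scipy.spatial.transform import Rotation as Ro
J0=np.array([584.6,-160.7]);JY=-1.866
def j2w(x,y):
    c,s=np.cos(JY),np.sin(JY); return np.array([J0[0]+c*x-s*y,J0[1]+s*x+c*y])
def w2j(X):
    c,s=np.cos(JY),np.sin(JY); d=np.array(X)[:2]-J0; return np.array([c*d[0]+s*d[1],-s*d[0]+c*d[1]])
def go(pos,dirj,tilt):
    """shift/turn fractions from present pose; dirj = push heading in jig frame (deg)"""
    st=state(); q=st["tcp_rot"]; R0=Ro.from_quat([q[1],q[2],q[3],q[0]])
    h=JY+np.radians(dirj); d=np.array([np.cos(h),np.sin(h),0]); x=-d; z=np.array([0,0,-1.]); y=np.cross(z,x)
    R1=Ro.from_matrix(np.c_[x,y,z])*Ro.from_euler("y",-tilt,degrees=True)
    sh=R0.inv().apply(np.array(pos)-st["tcp_pos"]); rv=(R0.inv()*R1).as_rotvec(degrees=True)
    print("clock",st["clock"],"tcp",st["tcp_pos"].round(1),"jig",w2j(st["tcp_pos"]).round(1),"F",st["ft_force"].round(1))
    print("shift/150",(sh/150).round(3).tolist(),"turn/180",(rv/180).round(4).tolist(),"mm",sh.round(1),"deg",np.linalg.norm(rv).round(1))
E
python3 - <<'E'
from h import *
f=grab_frame("wrist");print(np.array(f["T_tool_cam"]).round(2));cv2.imwrite("pics/w0.png",f["img"])
go([522,280,150],36.5,20)
E
```

```text
[[   0.     -0.96   -0.29   74.1 ]
 [   1.      0.      0.     -1.15]
 [  -0.     -0.29    0.96 -143.31]
 [   0.      0.      0.      1.  ]]
clock 0.15 tcp [235.3 605.4 230.3] jig [-631.3 -557. ] F [-0.7  0.7  0.1]
shift/150 [-2.567, -1.329, 0.537] turn/180 [0.0472, -0.104, 0.2704] mm [-385.1 -199.3   80.6] deg 52.8
```

View pics/w0.png

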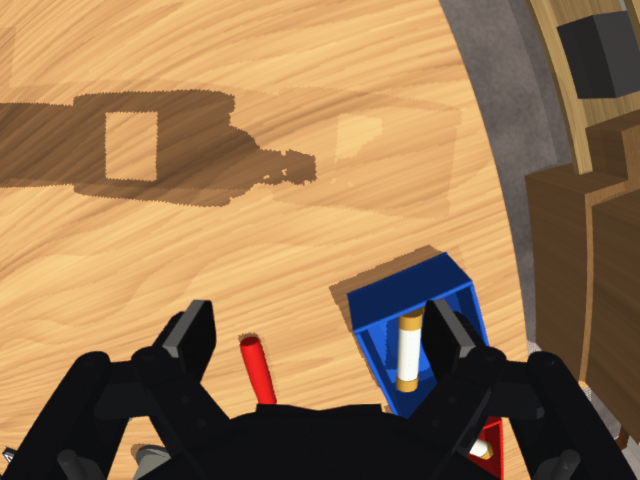

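>>> arm_command:
  rows:
    - [[-0.25,-0.13,0],[0.01,-0.02,0.05],40]
    - [[-0.5,-0.26,0],[0.02,-0.04,0.08],40]
    - [[-0.75,-0.4,0],[0.02,-0.05,0.11],40]
    - [[-1,-0.52,0.05],[0.025,-0.06,0.135],40]
    - [[-1,-0.52,0.1],[0.025,-0.06,0.135],40]

```text
clock: 0.57
tcp_pos: [350.1, 475.6, 216.3]
tcp_rot: [0.086, 0.389, 0.916, -0.056]
ft_force: [-0.6, -0.5, -0.2]
width: 39.9
```

Run:
```python
from h import *
go([522,280,150],36.5,20)
```

```text
clock 0.5667 tcp [350.1 475.6 216.3] jig [-540.6 -409.5] F [-0.6 -0.5 -0.2]
shift/150 [-1.609, -0.059, 0.785] turn/180 [0.0258, -0.0434, 0.1326] mm [-241.4   -8.9  117.8] deg 25.5
```

>>> arm_command:
  rows:
    - [[-0.23,0,0.1],[0.01,-0.01,0.03],40]
    - [[-0.45,-0.01,0.2],[0.02,-0.02,0.06],40]
    - [[-0.7,-0.02,0.3],[0.02,-0.03,0.09],40]
    - [[-0.9,-0.03,0.4],[0.025,-0.04,0.12],40]
    - [[-1,-0.04,0.45],[0.026,-0.043,0.13],40]

```text
clock: 0.98
tcp_pos: [454.6, 356.2, 178.2]
tcp_rot: [0.14, 0.564, 0.808, -0.102]
ft_force: [0.4, -0.4, -0.4]
width: 39.6
```

Run:
```python
from h import *
go([522,280,100],36.5,20)
```

```text
clock 0.9833 tcp [454.6 356.2 178.2] jig [-456.7 -274.8] F [ 0.4 -0.4 -0.4]
shift/150 [-0.417, 0.251, 0.703] turn/180 [-0.001, -0.0005, 0.0035] mm [-62.5  37.6 105.5] deg 0.7
```

>>> arm_command:
  rows:
    - [[-0.1,0.06,0.17],[0,0,0],40]
    - [[-0.2,0.12,0.35],[0,0,0],40]
    - [[-0.3,0.18,0.5],[0,0,0],40]
    - [[-0.4,0.25,0.68],[0,0,0],40]
    - [[-0.4,0.25,0.68],[0,0,0],40]

```text
clock: 1.4
tcp_pos: [519.4, 282.6, 99.6]
tcp_rot: [0.138, 0.562, 0.809, -0.104]
ft_force: [-1.0, -0.3, -0.8]
width: 40.1
```

Run:
```python
from h import *
go([522,280,20],36.5,20)
f=grab_frame("wrist");cv2.imwrite("pics/w1.png",f["img"])
f=grab_frame("scene");cv2.imwrite("pics/s3.png",cv2.resize(f["img"][130:300,270:470],None,fx=3.5,fy=3.5))
```

```text
clock 1.4 tcp [519.4 282.6  99.6] jig [-405.1 -191.4] F [-1.  -0.3 -0.8]
shift/150 [0.159, 0.017, 0.506] turn/180 [-0.0024, -0.0007, 0.0048] mm [23.9  2.5 75.9] deg 1.0
```

View pics/w1.png

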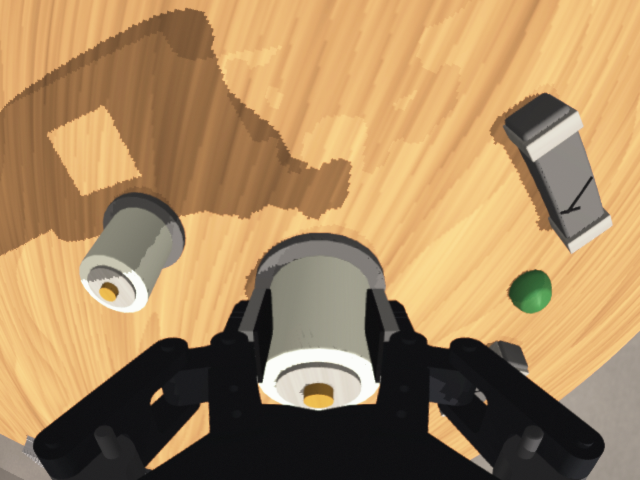

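View pics/s3.png

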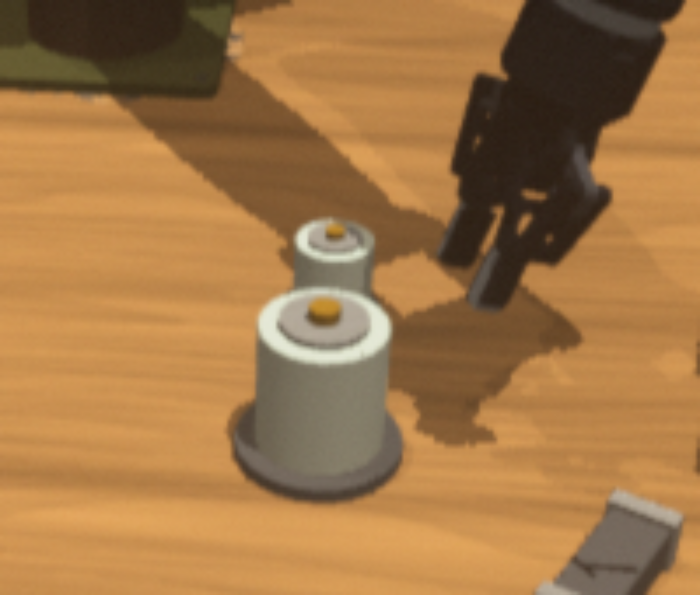

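The wrist and scene views show the tilted, half-open fingers centred behind the large carrier (wrist stud at (318,395)). I'll lower them.

>>> arm_command:
  rows:
    - [[0.05,0.005,0.15],[0,0,0],40]
    - [[0.1,0.01,0.3],[0,0,0],40]
    - [[0.14,0.015,0.42],[0,0,0.004],40]
    - [[0.16,0.017,0.5],[0,0,0.004],40]
    - [[0.16,0.017,0.5],[0,0,0.004],40]

```text
clock: 1.92
tcp_pos: [521.1, 284.4, 23.3]
tcp_rot: [0.139, 0.566, 0.806, -0.101]
ft_force: [0.4, -0.3, -1.1]
width: 39.9
```

Run:
```python
from h import *
go([549+0.341*120,205-0.94*120,20],36.5,20)
f=grab_frame("scene");cv2.imwrite("pics/s4.png",cv2.resize(f["img"][150:290,300:440],None,fx=4,fy=4))
```

```text
clock 1.9167 tcp [521.1 284.4  23.3] jig [-407.4 -190.2] F [ 0.4 -0.3 -1.1]
shift/150 [-1.273, -0.002, 0.482] turn/180 [-0.0011, -0.0011, 0.0016] mm [-190.9   -0.3   72.3] deg 0.4
```

View pics/s4.png

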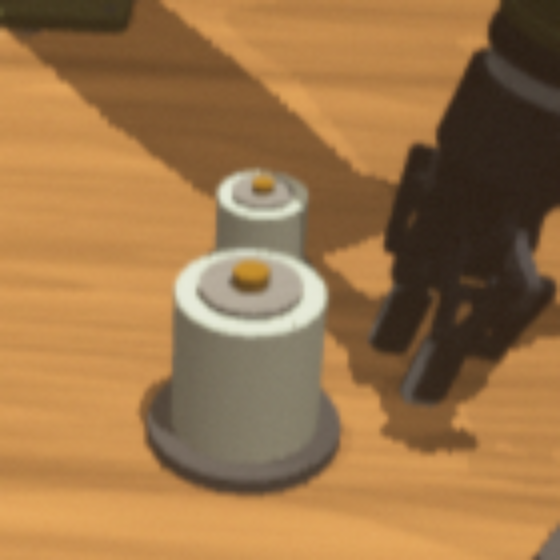

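>>> arm_command:
  rows:
    - [[-0.05,0,0.018],[0,0,0],40]
    - [[-0.1,0,0.036],[0,0,0],40]
    - [[-0.15,0,0.055],[0,0,0],40]
    - [[-0.19,0,0.07],[0,0,0],40]
    - [[-0.23,0,0.084],[0,0,0],40]

```text
clock: 2.38
tcp_pos: [536.2, 249.0, 26.2]
tcp_rot: [0.141, 0.567, 0.805, -0.099]
ft_force: [0.5, 0.0, -0.2]
width: 39.9
```

>>> arm_command:
  rows:
    - [[-0.03,0,0.011],[0,0,0],40]
    - [[-0.06,0,0.022],[0,0,0],40]
    - [[-0.09,0,0.033],[0,0,0],40]
    - [[-0.12,0,0.044],[0,0,0],40]
    - [[-0.15,0,0.055],[0,0,0],40]

```text
clock: 2.8
tcp_pos: [543.6, 228.1, 25.7]
tcp_rot: [0.14, 0.568, 0.805, -0.098]
ft_force: [-3.0, 5.7, 3.1]
width: 39.8
```

Run:
```python
from h import *
go([549+0.341*100,205-0.94*100,20],36.5,20)
f=grab_frame("scene");cv2.imwrite("pics/s5.png",cv2.resize(f["img"][150:290,300:440],None,fx=4,fy=4))
```

```text
clock 2.8 tcp [543.6 228.1  25.7] jig [-360.1 -152.4] F [-3.   5.7  3.1]
shift/150 [-0.763, -0.015, 0.313] turn/180 [0.0003, -0.002, 0.0004] mm [-114.5   -2.2   46.9] deg 0.4
```

View pics/s5.png

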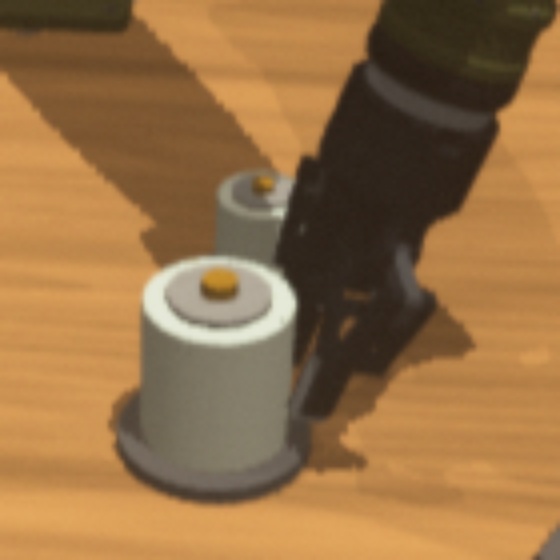

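>>> arm_command:
  rows:
    - [[-0.05,0,0.019],[0,0,0],40]
    - [[-0.1,0,0.038],[0,0,0],40]
    - [[-0.15,0,0.058],[0,0,0],40]
    - [[-0.2,0,0.077],[0,0,0],40]
    - [[-0.25,0,0.096],[0,0,0],40]

```text
clock: 3.27
tcp_pos: [557.9, 190.6, 25.4]
tcp_rot: [0.14, 0.567, 0.806, -0.097]
ft_force: [-1.9, 6.9, 4.8]
width: 40.2
```

>>> arm_command:
  rows:
    - [[-0.05,0,0.019],[0,0,0],40]
    - [[-0.1,0,0.038],[0,0,0],40]
    - [[-0.15,0,0.058],[0,0,0],40]
    - [[-0.2,0,0.077],[0,0,0],40]
    - [[-0.25,0,0.096],[0,0,0],40]

```text
clock: 3.68
tcp_pos: [571.9, 153.1, 25.1]
tcp_rot: [0.141, 0.567, 0.806, -0.097]
ft_force: [-3.0, 7.9, 6.1]
width: 39.7
```

Run:
```python
from h import *
go([*j2w(-195,-26),22],36.5,20)
f=grab_frame("scene");cv2.imwrite("pics/s6.png",f["img"][130:310,230:440]);i=cv2.resize(f["img"][150:290,280:440],None,fx=4,fy=4);cv2.imwrite("pics/s6.png",i)
f=grab_frame("top");i=cv2.resize(f["img"][200:320,240:400],None,fx=4,fy=4);cv2.imwrite("pics/t6.png",i)
```

```text
clock 3.6833 tcp [571.9 153.1  25.1] jig [-296.6 -103.4] F [-3.   7.9  6.1]
shift/150 [-0.795, 0.01, 0.306] turn/180 [0.0013, -0.002, 0.0003] mm [-119.2    1.5   45.9] deg 0.4
```

View pics/s6.png

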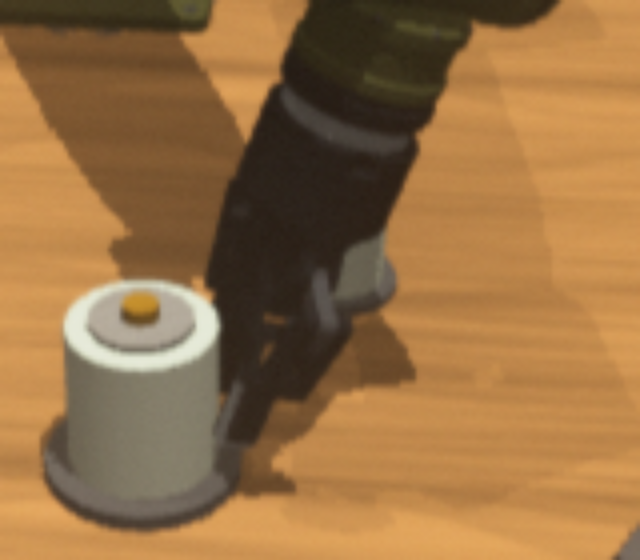

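View pics/t6.png

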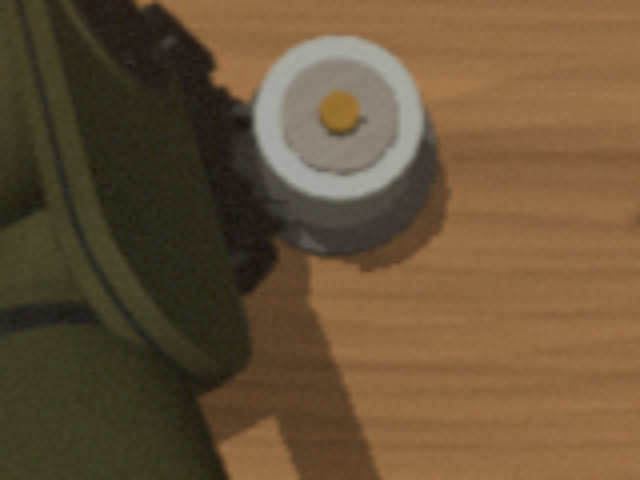

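Run:
```python
from h import *
import pickle
f=pickle.load(open("top0.pkl","rb"));g=pickle.load(open("scene0.pkl","rb"))
for X in(ray(f,324.75,227.75,102),ray(g,280+140/4,150+307/4,102)):print(X,w2j(X))
```

```text
[585.25593626 115.09958291 102.        ] [-264.06012921  -79.6121118 ]
[588.65777606 114.69279064 102.        ] [-264.6606469   -76.23907572]
```

>>> arm_command:
  rows:
    - [[-0.055,0,0.018],[0,0,0],40]
    - [[-0.11,0,0.036],[0,0,0],40]
    - [[-0.165,0,0.056],[0,0,0],40]
    - [[-0.22,0,0.076],[0,0,0],40]
    - [[-0.27,0,0.095],[0,0,0],40]

```text
clock: 4.2
tcp_pos: [585.6, 112.3, 24.6]
tcp_rot: [0.14, 0.567, 0.806, -0.098]
ft_force: [-2.8, 7.9, 5.6]
width: 40.2
```

>>> arm_command:
  rows:
    - [[-0.055,0,0.02],[0,0,0],40]
    - [[-0.11,0,0.04],[0,0,0],40]
    - [[-0.165,0,0.06],[0,0,0],40]
    - [[-0.22,0,0.08],[0,0,0],40]
    - [[-0.27,0,0.098],[0,0,0],40]

```text
clock: 4.62
tcp_pos: [600.3, 71.7, 24.6]
tcp_rot: [0.14, 0.567, 0.806, -0.098]
ft_force: [-3.5, 7.5, 6.2]
width: 39.6
```

Run:
```python
from h import *
import pickle
go([*j2w(-192,-25),25],36.5,20)
f=grab_frame("scene");i=cv2.resize(f["img"][180:320,130:330],None,fx=4,fy=4);cv2.imwrite("pics/s7.png",i)
f=grab_frame("top");i=cv2.resize(f["img"][180:320,280:440],None,fx=4,fy=4);cv2.imwrite("pics/t7.png",i)
```

```text
clock 4.6167 tcp [600.3  71.7  24.6] jig [-226.9  -52.6] F [-3.5  7.5  6.2]
shift/150 [-0.28, 0.009, 0.097] turn/180 [0.0007, -0.0017, 0.0005] mm [-42.    1.3  14.6] deg 0.3
```

View pics/s7.png

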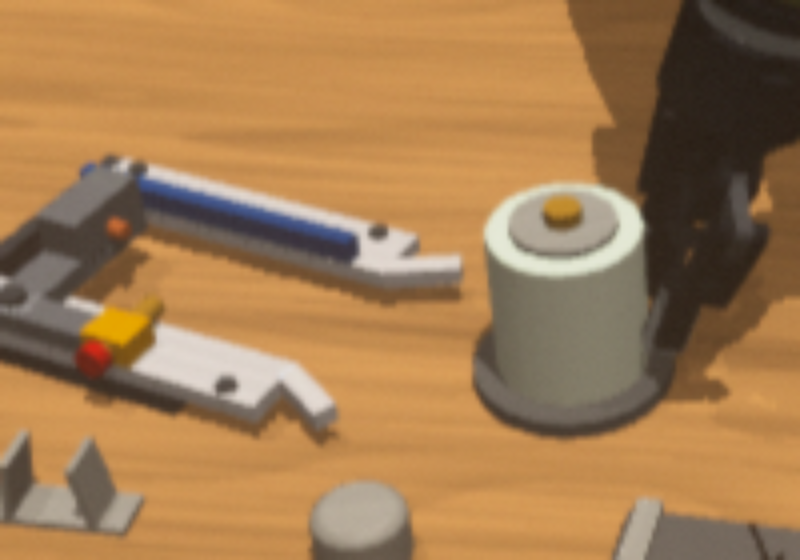

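View pics/t7.png

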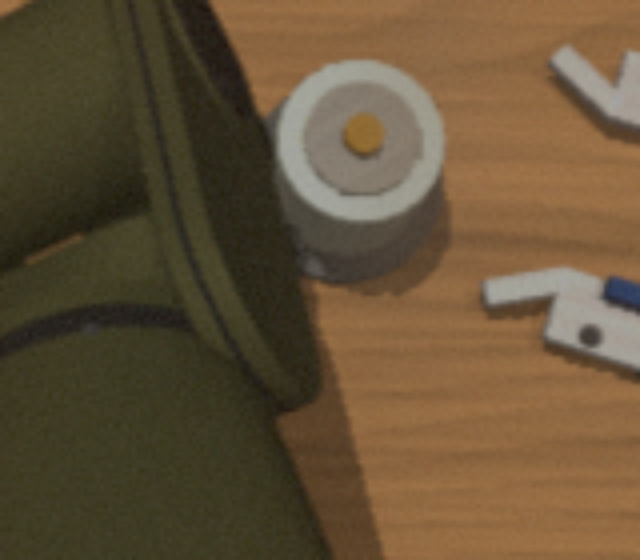

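Both views show it upright, about 45 mm short of the mouth line. One more push on this leg.

>>> arm_command:
  rows:
    - [[-0.055,0,0.02],[0,0,0],40]
    - [[-0.11,0,0.039],[0,0,0],40]
    - [[-0.165,0,0.058],[0,0,0],40]
    - [[-0.22,0,0.078],[0,0,0],40]
    - [[-0.26,0,0.092],[0,0,0],40]

```text
clock: 5.13
tcp_pos: [613.5, 32.4, 24.0]
tcp_rot: [0.14, 0.567, 0.806, -0.099]
ft_force: [-2.3, 6.7, 5.4]
width: 39.7
```

Run:
```python
from h import *
import pickle
f=pickle.load(open("top0.pkl","rb"));g=pickle.load(open("scene0.pkl","rb"))
for X in(ray(f,371,213.25,102),ray(g,270.75,232.5,102)):print("before",X,w2j(X))
go([*j2w(-240,0),45],0,20)
f=grab_frame("scene");i=cv2.resize(f["img"][180:320,130:330],None,fx=4,fy=4);cv2.imwrite("pics/s8.png",i)
f=grab_frame("top");i=cv2.resize(f["img"][180:320,320:480],None,fx=4,fy=4);cv2.imwrite("pics/t8.png",i)
```

```text
before [613.71545465  33.87225983 102.        ] [-194.62632602  -28.75182104]
before [616.22545727  34.08231845 102.        ] [-195.55754503  -26.41150718]
clock 5.1333 tcp [613.5  32.4  24. ] jig [-193.1  -28.5] F [-2.3  6.7  5.4]
shift/150 [0.082, 0.339, -0.178] turn/180 [0.069, -0.0016, 0.1914] mm [ 12.3  50.8 -26.8] deg 36.6
```

View pics/s8.png

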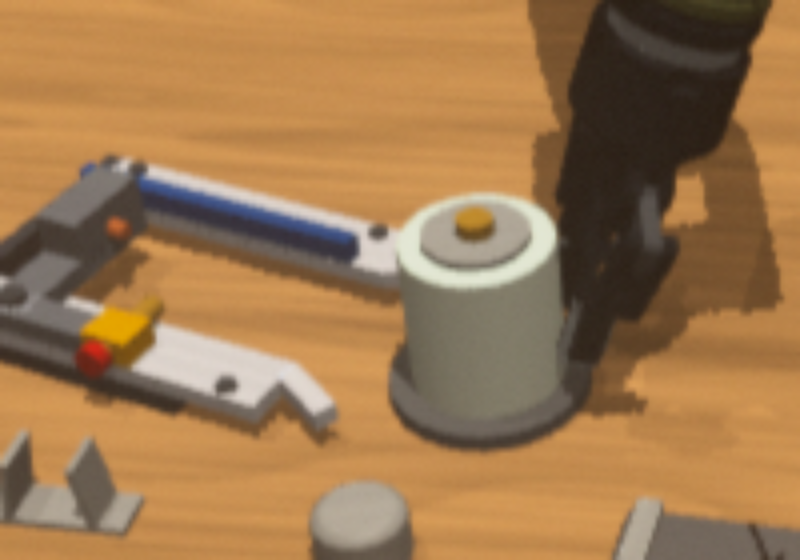

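View pics/t8.png

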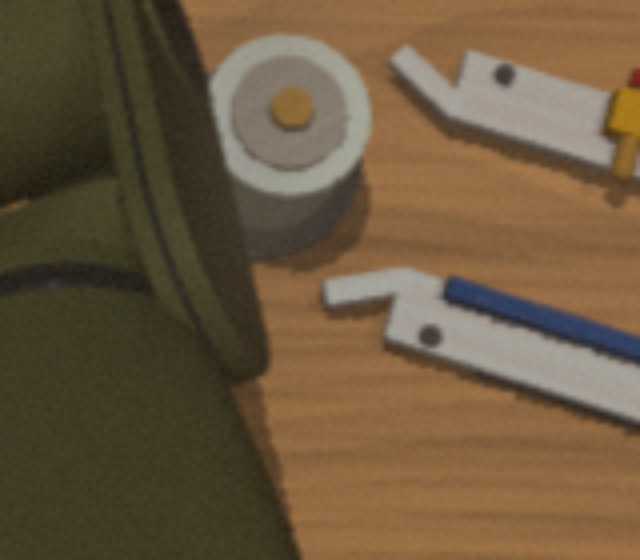

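>>> arm_command:
  rows:
    - [[0.06,0,-0.03],[0,0,0],40]
    - [[0.15,0,-0.07],[0,0,0],40]
    - [[0.27,0,-0.12],[0,0,0],40]
    - [[0.38,0.02,-0.2],[0.01,0,0.03],40]
    - [[0.38,0.06,-0.25],[0.02,0,0.06],40]

```text
clock: 5.65
tcp_pos: [596.0, 100.0, 38.2]
tcp_rot: [0.13, 0.645, 0.745, -0.113]
ft_force: [1.8, -0.5, 0.4]
width: 40.1
```

Run:
```python
from h import *
import pickle
f=pickle.load(open("top0.pkl","rb"));g=pickle.load(open("scene0.pkl","rb"))
for X in(ray(f,393,207,102),ray(g,130+474/4,180+222/4,102)):print("now",X,w2j(X))
go([*j2w(-245,0),50],0,20)
```

```text
now [626.19111357  -5.1219697  102.        ] [-160.94847585   -5.47104765]
now [630.11575815  -5.44907845 102.        ] [-161.77733224   -1.6210045 ]
clock 5.65 tcp [596.  100.   38.2] jig [-252.8  -64.9] F [ 1.8 -0.5  0.4]
shift/150 [-0.244, 0.37, 0.004] turn/180 [0.0473, -0.0012, 0.1313] mm [-36.6  55.5   0.5] deg 25.1
```

>>> arm_command:
  rows:
    - [[-0.03,0.09,0],[0.01,0,0.03],40]
    - [[-0.08,0.18,0],[0.02,0,0.06],40]
    - [[-0.14,0.27,0],[0.03,0,0.09],40]
    - [[-0.2,0.37,0],[0.04,0,0.12],40]
    - [[-0.23,0.37,0],[0.047,-0.001,0.131],40]

```text
clock: 6.07
tcp_pos: [660.9, 73.6, 52.1]
tcp_rot: [0.105, 0.792, 0.586, -0.137]
ft_force: [-1.0, 0.2, 0.7]
width: 40.2
```

Run:
```python
from h import *
go([*j2w(-230,0),23],0,20)
f=grab_frame("wrist");cv2.imwrite("pics/w9.png",f["img"])
f=grab_frame("scene");i=cv2.resize(f["img"][150:310,130:360],None,fx=3.4,fy=3.4);cv2.imwrite("pics/s9.png",i)
```

```text
clock 6.0667 tcp [660.9  73.6  52.1] jig [-246.4    4.9] F [-1.   0.2  0.7]
shift/150 [-0.037, -0.034, 0.219] turn/180 [0.0019, -0.0008, -0.0005] mm [-5.5 -5.  32.9] deg 0.4
```

View pics/w9.png

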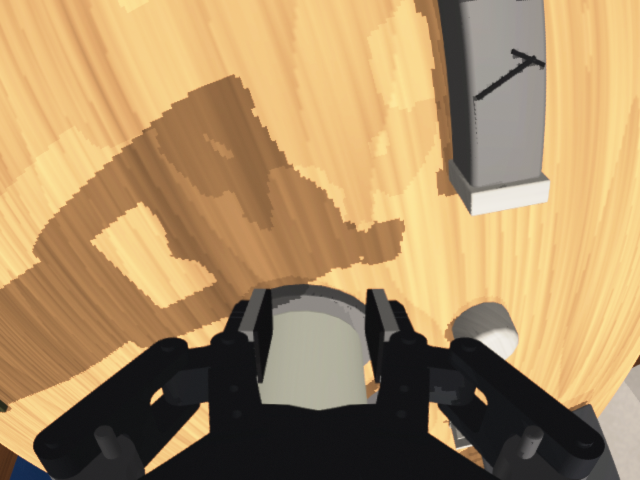

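View pics/s9.png

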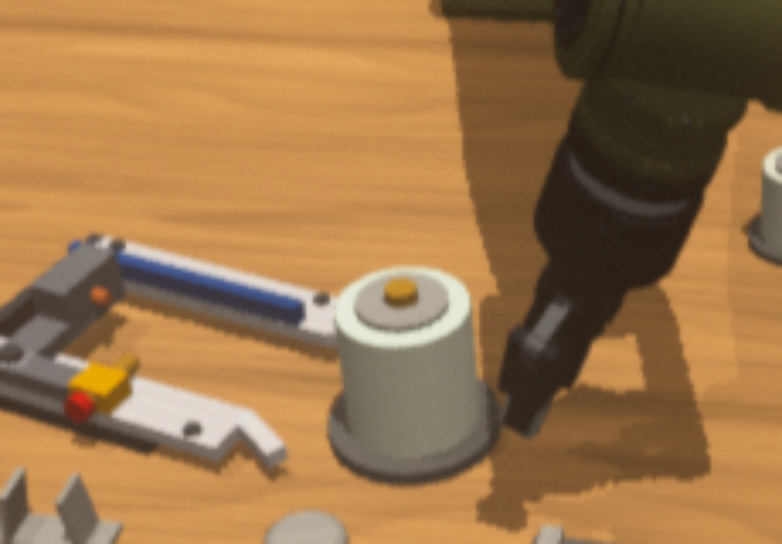

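>>> arm_command:
  rows:
    - [[0.01,-0.015,0.06],[0,0,0],40]
    - [[0.02,-0.03,0.12],[0,0,0],40]
    - [[0.02,-0.034,0.18],[0,0,0],40]
    - [[-0.03,-0.034,0.22],[0,0,0],40]
    - [[-0.08,-0.034,0.235],[0,0,0],40]

```text
clock: 6.58
tcp_pos: [645.3, 51.6, 20.2]
tcp_rot: [0.104, 0.79, 0.588, -0.139]
ft_force: [-1.1, -0.6, -0.5]
width: 39.9
```

Run:
```python
from h import *
go([*j2w(-190,0),23],0,20)
```

```text
clock 6.5833 tcp [645.3  51.6  20.2] jig [-220.8   -3.7] F [-1.1 -0.6 -0.5]
shift/150 [-0.2, 0.024, 0.053] turn/180 [0.0006, -0.0003, 0.0012] mm [-29.9   3.6   7.9] deg 0.3
```

>>> arm_command:
  rows:
    - [[-0.02,0.015,0],[0,0,0],40]
    - [[-0.06,0.024,0.002],[0,0,0],40]
    - [[-0.1,0.024,0.016],[0,0,0],40]
    - [[-0.14,0.024,0.031],[0,0,0],40]
    - [[-0.18,0.024,0.045],[0,0,0],40]

```text
clock: 7.0
tcp_pos: [644.2, 25.3, 26.6]
tcp_rot: [0.104, 0.791, 0.587, -0.135]
ft_force: [0.4, 5.7, 1.7]
width: 40.2
```

>>> arm_command:
  rows:
    - [[-0.04,0,0.015],[0,0,0],40]
    - [[-0.08,0,0.03],[0,0,0],40]
    - [[-0.12,0,0.044],[0,0,0],40]
    - [[-0.16,0,0.058],[0,0,0],40]
    - [[-0.2,0,0.073],[0,0,0],40]

```text
clock: 7.42
tcp_pos: [634.9, -5.0, 26.4]
tcp_rot: [0.104, 0.791, 0.587, -0.135]
ft_force: [0.3, 5.7, 2.0]
width: 40.2
```

```bash
cat > look.py <<'E'
from h import *
import sys
n=sys.argv[1]
go([*j2w(float(sys.argv[2]),0),23],0,20)
f=grab_frame("scene");i=cv2.resize(f["img"][190:310,90:270],None,fx=4.4,fy=4.4,interpolation=cv2.INTER_CUBIC);cv2.imwrite(f"pics/s{n}.png",i)
f=grab_frame("top");i=cv2.resize(f["img"][170:310,380:560],None,fx=4.2,fy=4.2,interpolation=cv2.INTER_CUBIC);cv2.imwrite(f"pics/t{n}.png",i)
E
python3 look.py 10 -170
```

```text
clock 7.4167 tcp [634.9  -5.   26.4] jig [-163.6    2.9] F [0.3 5.7 2. ]
shift/150 [0.048, -0.019, 0.007] turn/180 [0.0023, -0.002, 0.0002] mm [ 7.2 -2.9  1.1] deg 0.5
```

View pics/s10.png

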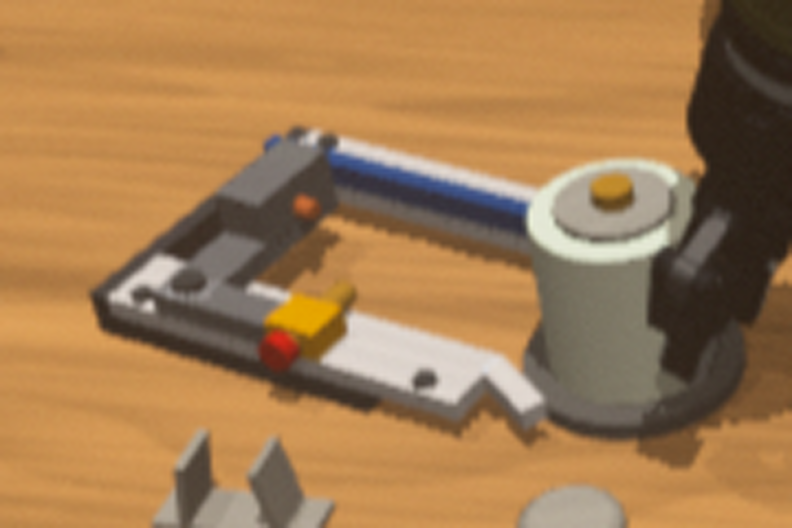

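View pics/t10.png

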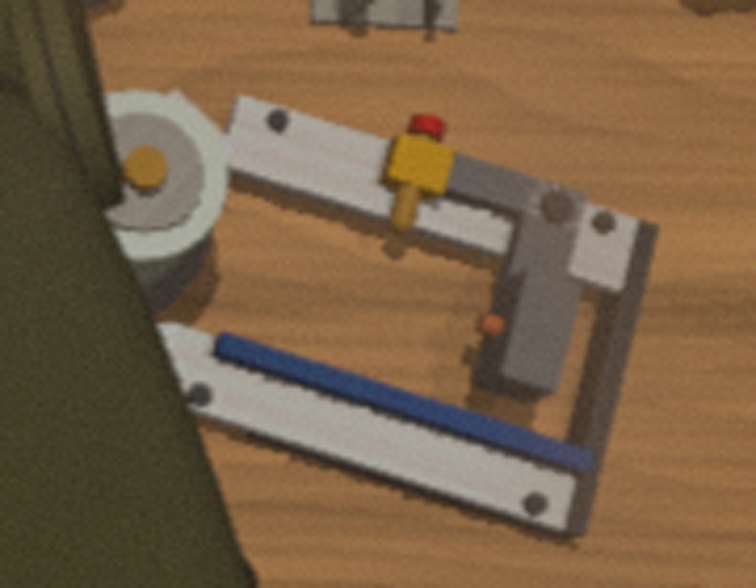

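Run:
```python
from h import *
import pickle
f=pickle.load(open("top0.pkl","rb"));g=pickle.load(open("scene0.pkl","rb"))
for X in(ray(f,414.8,209.5,102),ray(g,229.1,233.2,102)):
  print(X,w2j(X)); c=proj(g,[X[0],X[1],5]); t=proj(g,[X[0],X[1],102]);print((t[0]-c[0])*4.4)
```

```text
[622.60760642 -43.66471905 102.        ] [-123.03040716    2.31388126]
-23.398784057625644
[626.55924617 -43.46047297 102.        ] [-124.37548735    6.03516228]
-23.576930821674015
```

>>> arm_command:
  rows:
    - [[-0.02,-0.004,0.008],[0,0,0],40]
    - [[-0.05,-0.008,0.019],[0,0,0],40]
    - [[-0.08,-0.012,0.03],[0,0,0],40]
    - [[-0.11,-0.016,0.041],[0,0,0],40]
    - [[-0.14,-0.02,0.053],[0,0,0],40]

```text
clock: 7.93
tcp_pos: [626.4, -25.6, 26.2]
tcp_rot: [0.105, 0.791, 0.588, -0.135]
ft_force: [3.3, 6.0, 3.4]
width: 39.9
```

```bash
python3 look.py 11 -120
```

```text
clock 7.9333 tcp [626.4 -25.6  26.2] jig [-141.4    0.7] F [3.3 6.  3.4]
shift/150 [-0.127, -0.005, 0.068] turn/180 [0.0028, -0.0018, 0.0004] mm [-19.   -0.8  10.2] deg 0.6
```

View pics/t11.png

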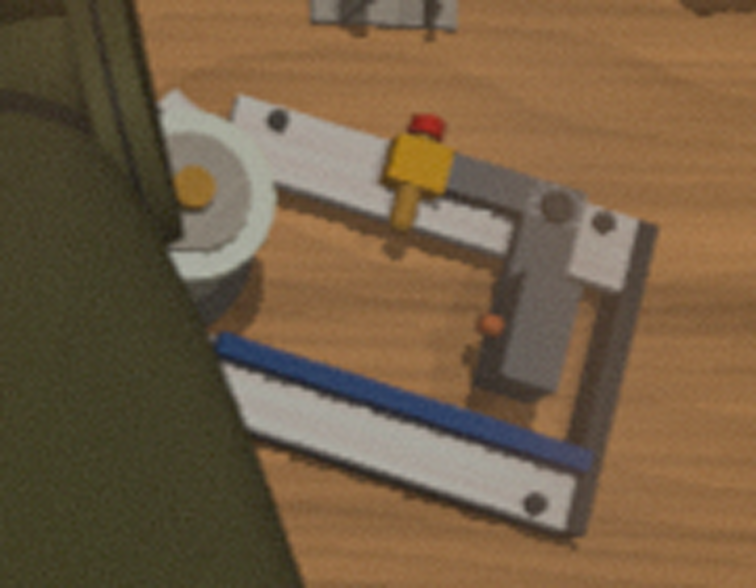

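View pics/s11.png

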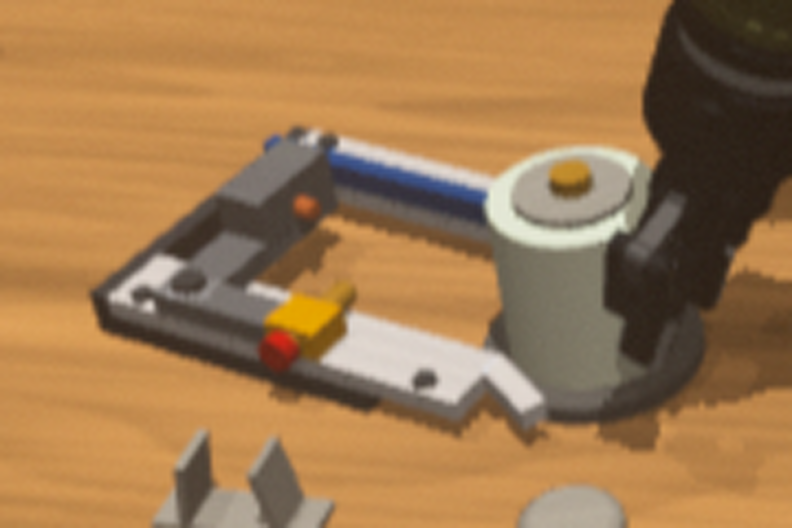

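```bash
cat > loc.py <<'E'
from h import *
import pickle,sys
f=pickle.load(open("top0.pkl","rb"));g=pickle.load(open("scene0.pkl","rb"))
a=list(map(float,sys.argv[1:]))
print("top",w2j(ray(f,380+a[0]/4.2,170+a[1]/4.2,102)).round(1),"scene",w2j(ray(g,90+a[2]/4.4,190+a[3]/4.4,102)).round(1))
E
python3 loc.py 195 187 570 178
```

```text
top [-101.   -0.] scene [-102.9    5.3]
```

>>> arm_command:
  rows:
    - [[-0.025,0,0.01],[0,0,0],40]
    - [[-0.05,-0.003,0.02],[0,0,0],40]
    - [[-0.08,-0.005,0.031],[0,0,0],40]
    - [[-0.11,-0.005,0.043],[0,0,0],40]
    - [[-0.14,-0.005,0.055],[0,0,0],40]

```text
clock: 8.45
tcp_pos: [619.4, -46.7, 25.9]
tcp_rot: [0.105, 0.791, 0.588, -0.135]
ft_force: [1.8, 7.0, 5.2]
width: 39.9
```

```bash
python3 look.py 12 -100
```

```text
clock 8.45 tcp [619.4 -46.7  25.9] jig [-1.192e+02  1.000e-01] F [1.8 7.  5.2]
shift/150 [-0.114, -0.001, 0.061] turn/180 [0.0028, -0.0019, 0.0003] mm [-17.1  -0.2   9.2] deg 0.6
```

View pics/t12.png

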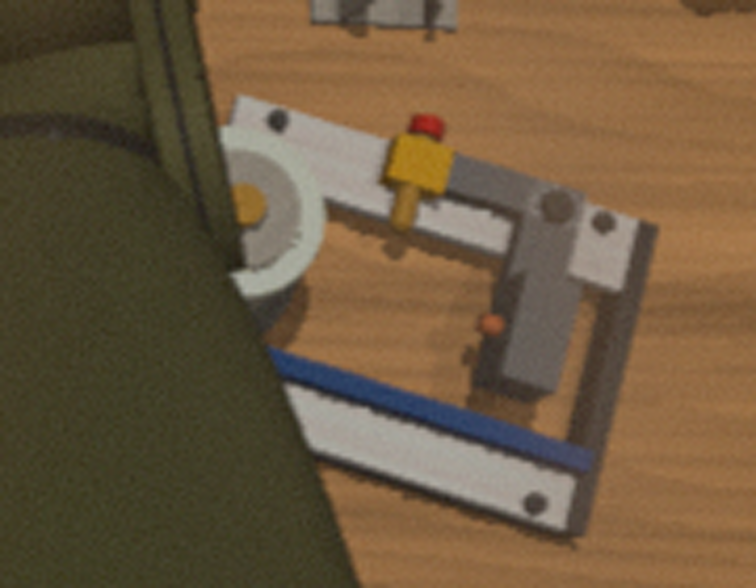

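View pics/s12.png

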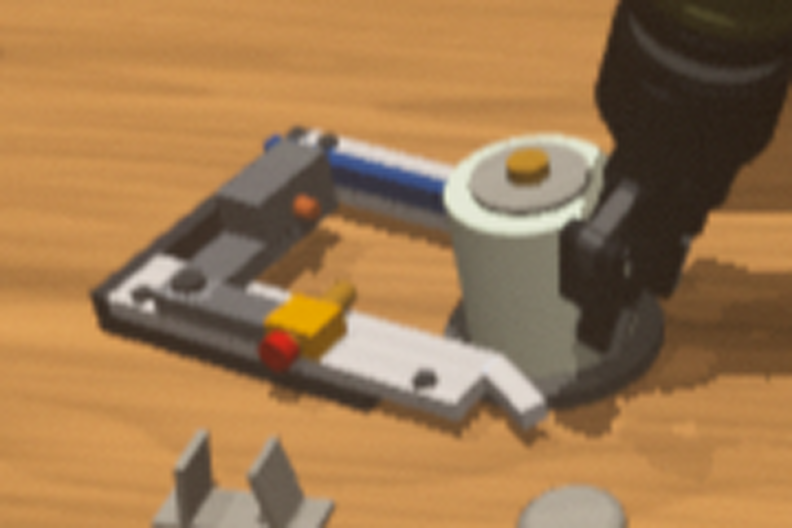

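Both views show the flange going under the plate at the mouth with the carrier upright. Continuing in small steps.

>>> arm_command:
  rows:
    - [[-0.025,0,0.008],[0,0,0],40]
    - [[-0.05,0,0.017],[0,0,0],40]
    - [[-0.08,0,0.027],[0,0,0],40]
    - [[-0.11,0,0.038],[0,0,0],40]
    - [[-0.14,0,0.05],[0,0,0],40]

```text
clock: 8.97
tcp_pos: [612.7, -68.2, 25.7]
tcp_rot: [0.105, 0.791, 0.588, -0.135]
ft_force: [2.6, 7.6, 5.8]
width: 40.1
```

```bash
python3 look.py 13 -80
```

```text
clock 8.9667 tcp [612.7 -68.2  25.7] jig [-96.7  -0. ] F [2.6 7.6 5.8]
shift/150 [-0.099, -0.0, 0.055] turn/180 [0.0027, -0.0018, 0.0003] mm [-14.8  -0.1   8.2] deg 0.6
```

View pics/s13.png

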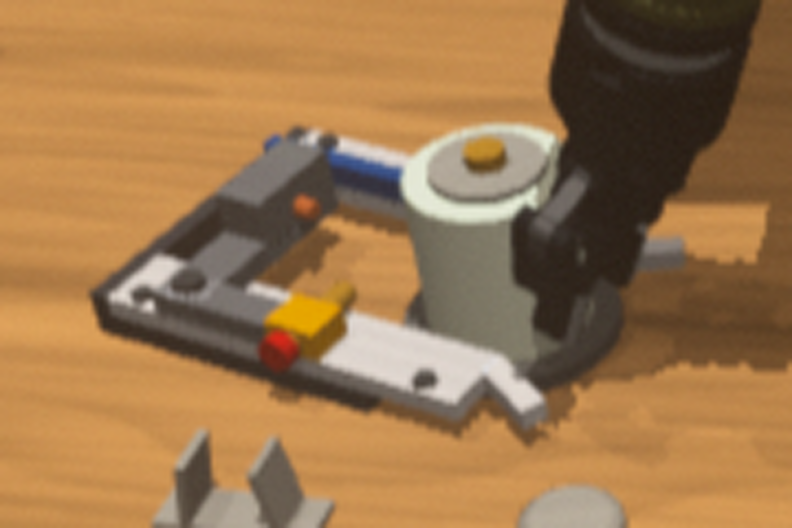

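View pics/t13.png

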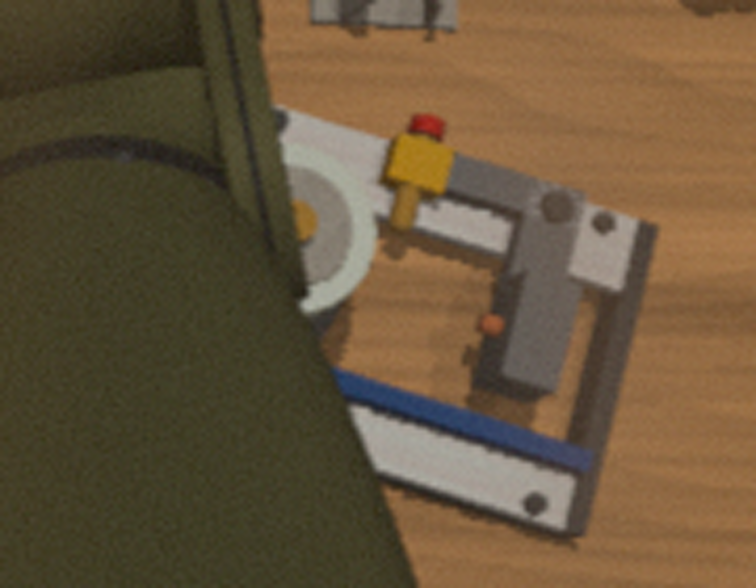

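It's in the parallel slot, with the centre near jig x ≈ -57, and only light forces. Continuing.

>>> arm_command:
  rows:
    - [[-0.025,0,0.008],[0,0,0],40]
    - [[-0.05,0,0.017],[0,0,0],40]
    - [[-0.075,0,0.026],[0,0,0],40]
    - [[-0.1,0,0.035],[0,0,0],40]
    - [[-0.125,0,0.044],[0,0,0],40]

```text
clock: 9.48
tcp_pos: [606.8, -87.3, 25.7]
tcp_rot: [0.105, 0.791, 0.588, -0.135]
ft_force: [1.8, 6.2, 4.8]
width: 40.1
```

>>> arm_command:
  rows:
    - [[-0.02,0,0.007],[0,0,0],40]
    - [[-0.04,0,0.014],[0,0,0],40]
    - [[-0.06,0,0.021],[0,0,0],40]
    - [[-0.08,0,0.028],[0,0,0],40]
    - [[-0.1,0,0.036],[0,0,0],40]

```text
clock: 9.9
tcp_pos: [602.2, -102.6, 25.6]
tcp_rot: [0.105, 0.791, 0.588, -0.135]
ft_force: [2.2, 7.4, 5.1]
width: 40.2
```

```bash
python3 look.py 14 -60
```

```text
clock 9.9 tcp [ 602.2 -102.6   25.6] jig [-60.7  -0.1] F [2.2 7.4 5.1]
shift/150 [0.001, 0.001, 0.018] turn/180 [0.0025, -0.0016, 0.0003] mm [0.2 0.1 2.7] deg 0.5
```

View pics/s14.png

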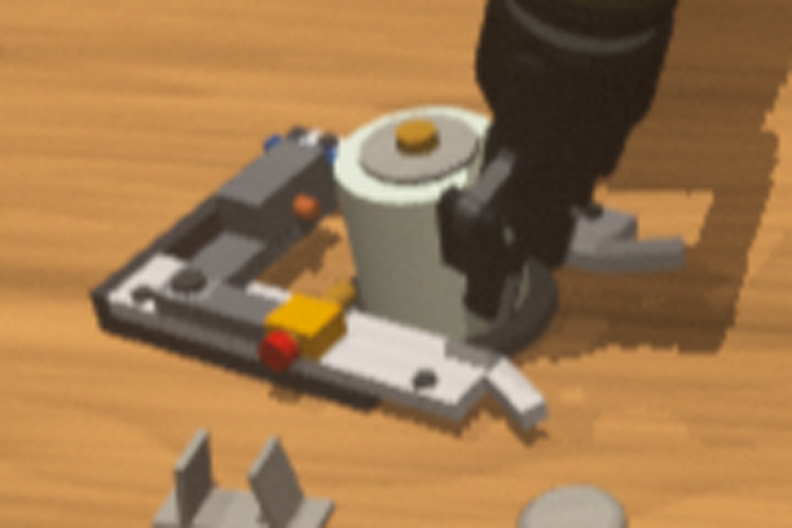

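View pics/t14.png

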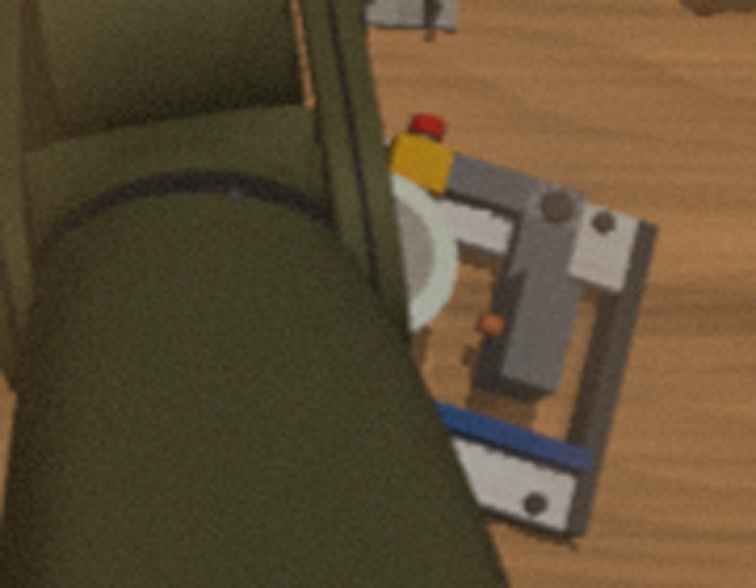

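The barrel is about to touch the plunger nose. I'll go slower now and watch the force.

>>> arm_command:
  rows:
    - [[-0.015,0,0.005],[0,0,0],40]
    - [[-0.03,0,0.01],[0,0,0],40]
    - [[-0.045,0,0.016],[0,0,0],40]
    - [[-0.06,0,0.021],[0,0,0],40]
    - [[-0.075,0,0.027],[0,0,0],40]

```text
clock: 10.42
tcp_pos: [598.9, -112.2, 25.7]
tcp_rot: [0.104, 0.791, 0.587, -0.134]
ft_force: [1.5, 15.8, 6.4]
width: 40.2
```

>>> arm_command:
  rows:
    - [[-0.012,0,0.004],[0,0,0],40]
    - [[-0.024,0,0.008],[0,0,0],40]
    - [[-0.036,0,0.012],[0,0,0],40]
    - [[-0.048,0,0.017],[0,0,0],40]
    - [[-0.06,0,0.021],[0,0,0],40]

```text
clock: 10.83
tcp_pos: [596.2, -121.1, 25.7]
tcp_rot: [0.104, 0.791, 0.588, -0.134]
ft_force: [0.9, 14.9, 7.3]
width: 39.7
```

```bash
python3 look.py 15 -30
```

```text
clock 10.8333 tcp [ 596.2 -121.1   25.7] jig [-41.3  -0.5] F [ 0.9 14.9  7.3]
shift/150 [-0.065, 0.003, 0.042] turn/180 [0.0023, -0.0027, 0.0002] mm [-9.7  0.4  6.3] deg 0.6
```

View pics/s15.png

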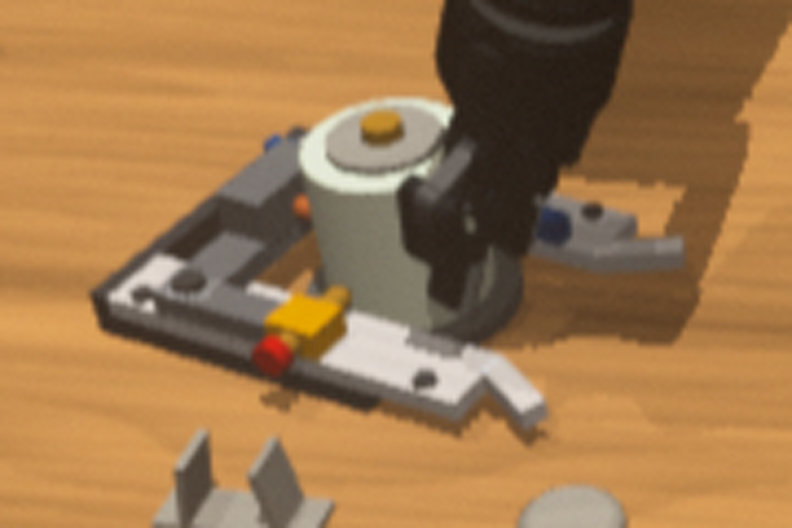

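The plunger is engaged: the red knob has moved out and the push is about 15 N. Continuing to feel for the stop.

>>> arm_command:
  rows:
    - [[-0.01,0,0.003],[0,0,0],40]
    - [[-0.02,0,0.006],[0,0,0],40]
    - [[-0.03,0,0.01],[0,0,0],40]
    - [[-0.04,0,0.014],[0,0,0],40]
    - [[-0.05,0,0.018],[0,0,0],40]

```text
clock: 11.35
tcp_pos: [593.8, -128.9, 25.7]
tcp_rot: [0.104, 0.791, 0.588, -0.134]
ft_force: [1.7, 15.3, 6.7]
width: 39.9
```

>>> arm_command:
  rows:
    - [[-0.008,0,0.002],[0,0,0],40]
    - [[-0.016,0,0.005],[0,0,0],40]
    - [[-0.024,0,0.008],[0,0,0],40]
    - [[-0.032,0,0.011],[0,0,0],40]
    - [[-0.04,0,0.014],[0,0,0],40]

```text
clock: 11.77
tcp_pos: [591.9, -135.3, 25.7]
tcp_rot: [0.104, 0.791, 0.588, -0.134]
ft_force: [1.8, 13.5, 6.5]
width: 39.9
```

```bash
python3 look.py 16 -20
```

```text
clock 11.7667 tcp [ 591.9 -135.3   25.7] jig [-26.5  -0.4] F [ 1.8 13.5  6.5]
shift/150 [-0.035, 0.003, 0.031] turn/180 [0.0023, -0.0024, 0.0002] mm [-5.2  0.4  4.7] deg 0.6
```

View pics/s16.png

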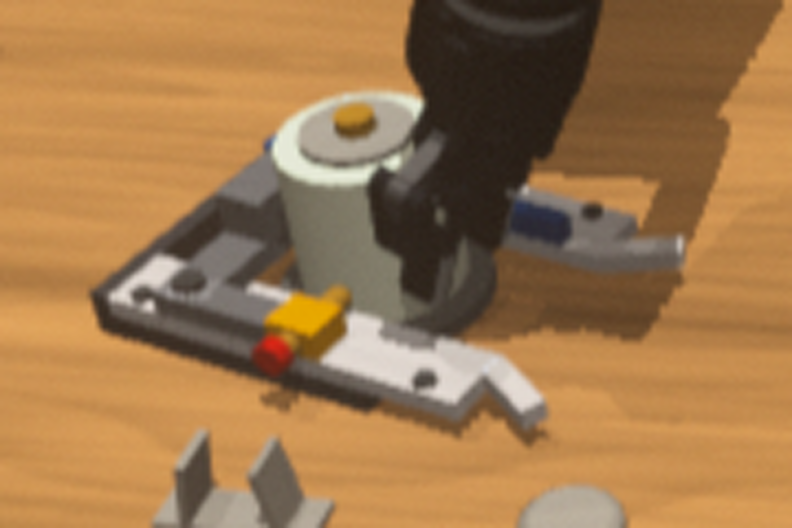

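View pics/t16.png

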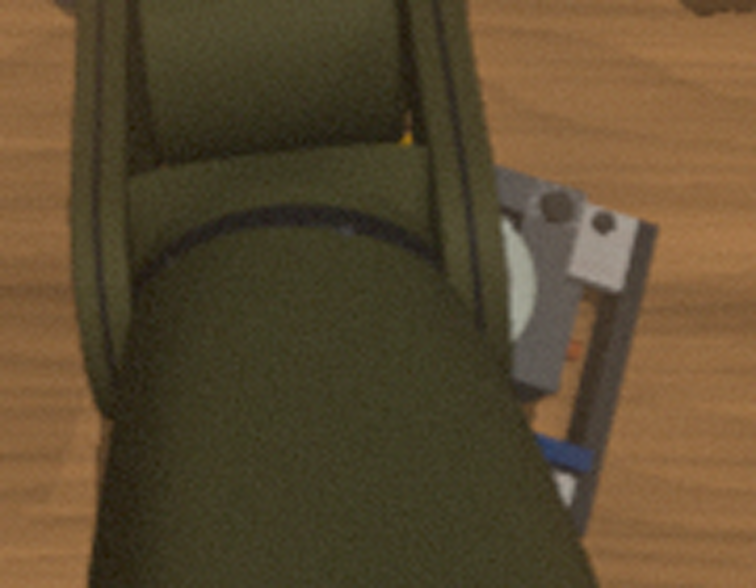

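The pin's rear end now shows behind the block at top (575,350), so it is being pushed in. Continuing at about 1 mm per row.

>>> arm_command:
  rows:
    - [[-0.006,0,0.002],[0,0,0],40]
    - [[-0.012,0,0.004],[0,0,0],40]
    - [[-0.018,0,0.006],[0,0,0],40]
    - [[-0.024,0,0.008],[0,0,0],40]
    - [[-0.03,0,0.01],[0,0,0],40]

```text
clock: 12.28
tcp_pos: [590.5, -139.9, 25.7]
tcp_rot: [0.104, 0.791, 0.587, -0.134]
ft_force: [1.5, 16.1, 6.9]
width: 39.6
```

```bash
python3 look.py 17 -15
```

```text
clock 12.2833 tcp [ 590.5 -139.9   25.7] jig [-21.7  -0.4] F [ 1.5 16.1  6.9]
shift/150 [-0.036, 0.002, 0.032] turn/180 [0.0023, -0.0024, 0.0002] mm [-5.4  0.4  4.8] deg 0.6
```

View pics/t17.png

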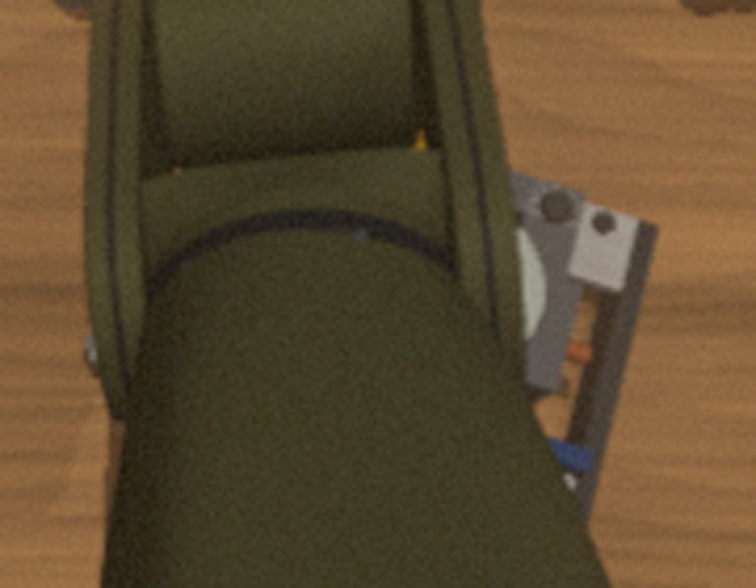

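>>> arm_command:
  rows:
    - [[-0.004,0,0.0015],[0,0,0],40]
    - [[-0.008,0,0.003],[0,0,0],40]
    - [[-0.012,0,0.0045],[0,0,0],40]
    - [[-0.016,0,0.006],[0,0,0],40]
    - [[-0.02,0,0.0075],[0,0,0],40]

```text
clock: 12.8
tcp_pos: [590.6, -140.4, 25.7]
tcp_rot: [0.103, 0.792, 0.587, -0.132]
ft_force: [4.9, 24.3, 6.7]
width: 40.2
```

>>> arm_command:
  rows:
    - [[-0.004,0,0.0015],[0,0,0],40]
    - [[-0.008,0,0.003],[0,0,0],40]
    - [[-0.012,0,0.0045],[0,0,0],40]
    - [[-0.014,0,0.005],[0,0,0],40]
    - [[-0.014,0,0.005],[0,0,0],40]

```text
clock: 13.22
tcp_pos: [590.7, -140.6, 25.8]
tcp_rot: [0.102, 0.792, 0.587, -0.13]
ft_force: [4.7, 29.5, 9.5]
width: 40.0
```

```bash
python3 look.py 18 -15
```

```text
clock 13.2167 tcp [ 590.7 -140.6   25.8] jig [-21.  -0.] F [ 4.7 29.5  9.5]
shift/150 [-0.031, 0.0, 0.031] turn/180 [0.0028, -0.0051, -0.0004] mm [-4.7  0.   4.6] deg 1.1
```

View pics/t18.png

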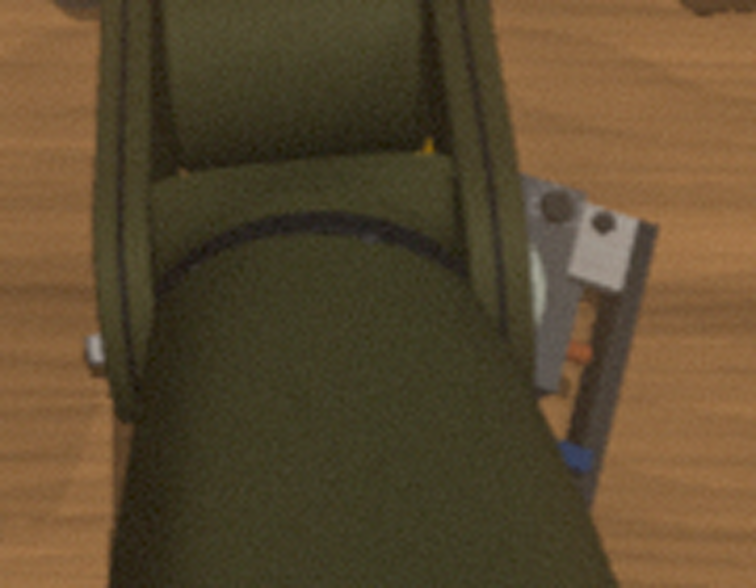

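View pics/s18.png

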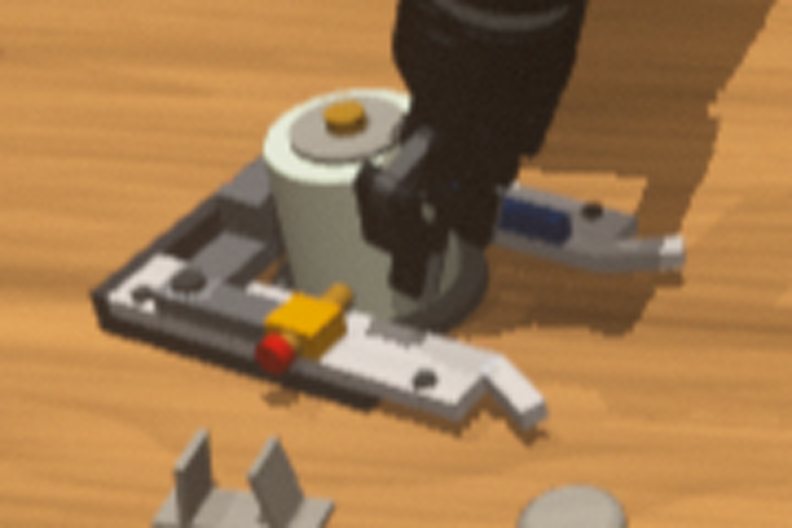

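It hit a hard stop: the force rose from 16 to 30 N while the TCP moved less than 1 mm, at centre x ≈ 19 (s ≈ 14). I'll back straight out.

>>> arm_command:
  rows:
    - [[0.02,0,-0.007],[0,0,0],40]
    - [[0.06,0,-0.022],[0,0,0],40]
    - [[0.14,0,-0.051],[0,0,0],40]
    - [[0.24,0,-0.087],[0,0,0],40]
    - [[0.34,0,-0.124],[0,0,0],40]

```text
clock: 13.73
tcp_pos: [602.5, -95.4, 24.3]
tcp_rot: [0.104, 0.791, 0.587, -0.138]
ft_force: [0.8, -0.7, 0.7]
width: 39.9
```

>>> arm_command:
  rows:
    - [[0.1,0,-0.04],[0,0,0],40]
    - [[0.22,0,-0.1],[0,0,0],40]
    - [[0.35,0,-0.2],[0,0,0],40]
    - [[0.45,0,-0.35],[0,0,0],40]
    - [[0.55,0,-0.5],[0,0,0],40]

```text
clock: 14.15
tcp_pos: [631.4, 3.8, 66.3]
tcp_rot: [0.104, 0.79, 0.587, -0.139]
ft_force: [-0.0, -0.4, 0.9]
width: 40.0
```

>>> arm_command:
  rows:
    - [[0.15,0,-0.1],[0,0,0],40]
    - [[0.3,0,-0.25],[0,0,0],40]
    - [[0.45,0,-0.4],[0,0,0],40]
    - [[0.6,0,-0.5],[0,0,0],40]
    - [[0.65,0,-0.5],[0,0,0],40]

```text
clock: 14.57
tcp_pos: [668.3, 118.8, 107.5]
tcp_rot: [0.106, 0.79, 0.588, -0.135]
ft_force: [1.4, 0.2, 0.2]
width: 40.2
```

```bash
python3 look.py 19 -15
```

```text
clock 14.5667 tcp [668.3 118.8 107.5] jig [-291.7   -1.3] F [1.4 0.2 0.2]
shift/150 [-1.547, -0.007, 1.152] turn/180 [0.0032, -0.0016, 0.0008] mm [-232.    -1.   172.8] deg 0.7
```

View pics/t19.png

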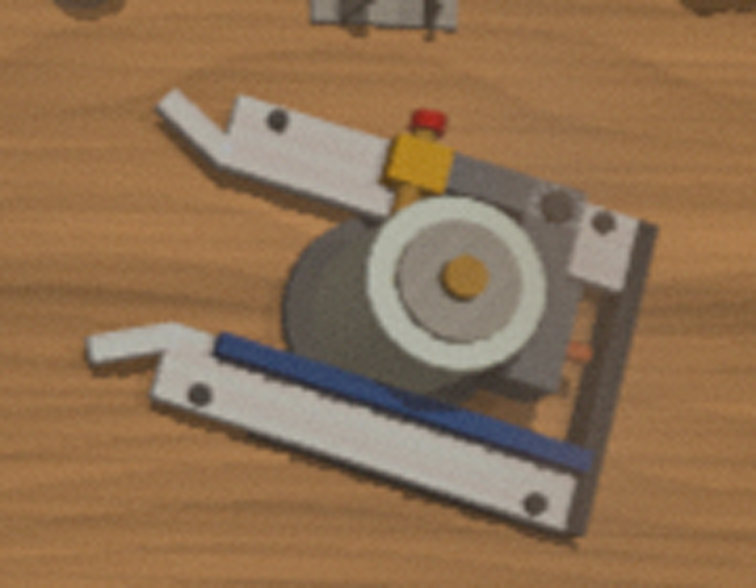

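View pics/s19.png

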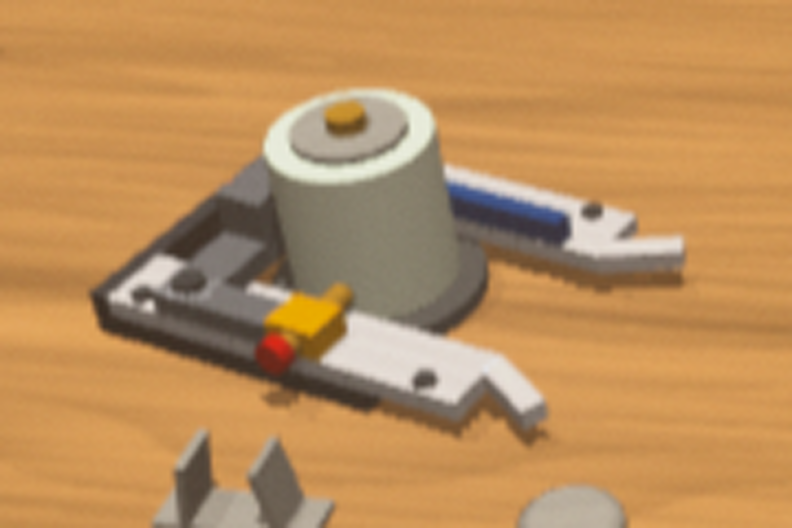

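```bash
python3 loc.py 466 276 345 116
python3 - <<'E'
from h import *
f=grab_frame("top");cv2.imwrite("pics/t20.png",f["img"])
a=cv2.imread("pics/top0.png");print(state()["clock"],state()["ft_force"].round(1))
i=cv2.resize(f["img"][205:275,460:545],None,fx=8,fy=8,interpolation=cv2.INTER_CUBIC);cv2.imwrite("pics/t21.png",i)
E
```

```text
top [16.1 -1.3] scene [16.7  2.9]
14.7167 [ 0.5 -0.2 -0.4]
```

View pics/t20.png

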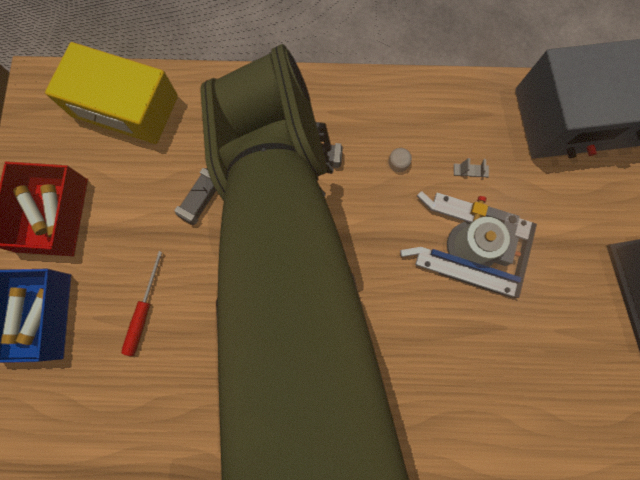

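View pics/t21.png

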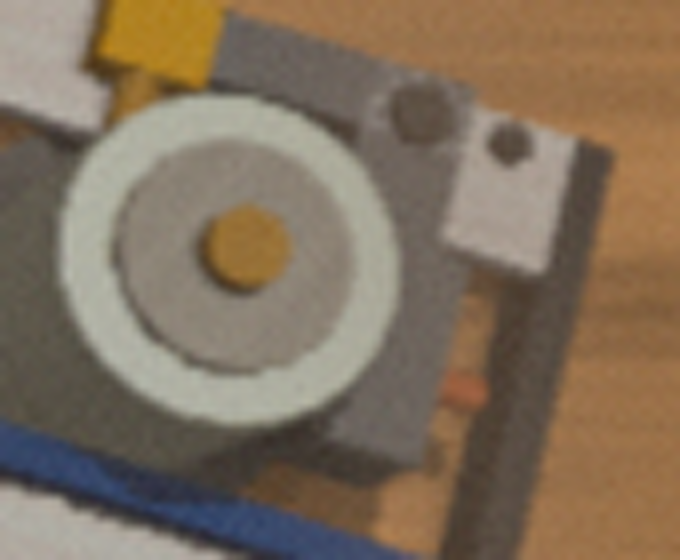

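Run:
```python
from h import *
f=grab_frame("scene");cv2.imwrite("pics/s22.png",f["img"])
```

```text
(no output)
```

View pics/s22.png

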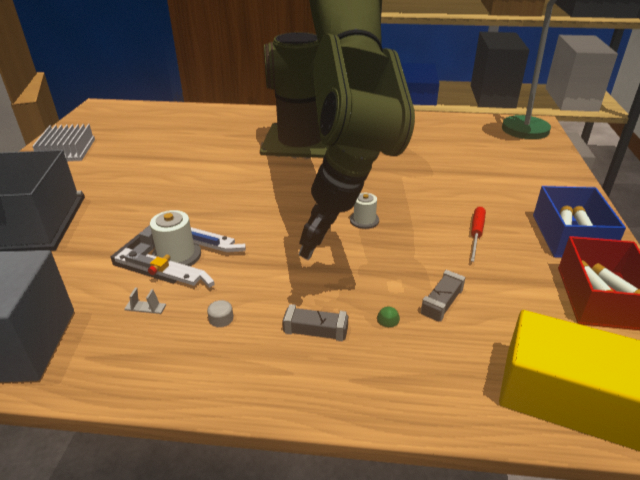

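Everything else is where it started: cracked_a (316,322), cracked_b (443,295), lens (388,317), end cap (220,313), clip (146,303), small carrier (365,208) and driver (478,235). The gripper is clear of everything, so I'm handing in.

```bash
python3 -c "
from workcell import *
print(close_job())"
```

```text
the job is handed in; nothing more can be done
None
```

I pushed the larger white carrier along the bench with the half-open, tilted fingers. It went into the jig mouth, under the plate and past the plunger until it met the stop, and then I backed the gripper out. The job was handed in at about 14.8 s of the 51 s allowed.

- **Stop:** the push force rose from 16 N to about 30 N while the tool moved less than 1 mm. Force readings at the end of each move never exceeded about 31 N.
- **Seated position:** after letting go, the carrier stayed upright in the same place. Its centre measured x ≈ 16.4 mm in the jig, which puts the barrel's front at about 54.4 mm. The stop face had measured at about 54 mm.
- **Pin and plunger:** the copper pin's rear end sticks out behind the stop block, and the plunger is pushed partly out. I judged the pin level with the face from this and from the stop contact, because the pin's front is hidden by the barrel.
- **Other items:** everything else looks to be where it started, and the force on the arm is about zero.
- **Disagreements:** the top and scene cameras differed by about 4 mm across the slot. The position at the stop, estimated from the tool, was about 2.5 mm deeper than the cameras' (19 against 16.4 mm). I put both down to calibration and the rough finger-to-carrier distance I used.

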